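Lever up the sagging rail and shim it level

TASK

The free end of the heavy steel rail on the levelling jig sags: hold the orange-handled pry bar over the jig's round fulcrum with its nose under the rail's overhanging end, and lever the rail up until the pale wooden shim will fit under it, lifting it with the bar only and never with the gripper itself. Lay the bar back on the bench clear of the jig, then slide the shim gently and flat in under the rail, from the side opposite the red stop block, until it is home, square to the rail and bearing on that block with a light steady push (about 8 N) before you let go of it. Finally press the rail down with closed fingertips, directly above the shim, firmly but not hard (about 25 N), until it sits tight and level on the shim; let go of everything and do not disturb the other things on the bench.

Things in the scene. Friction and masses are not known exactly. Their poses are not given: they have to be found in the camera images.
- jig: Levelling jig, fixed: plywood board 110 x 405 x 8 mm on rubber feet that lift it 2 to 12 mm off the bench; on it a timber bed (flat top 45 mm above the origin, jig x -0.028 to 0.038, y -0.21 to 0.06), a heavy rail and a fulcrum. Origin in the board's underside; y runs along the rail from pivot (y=-0.19) to free end (y=0.10), z up, -x is the open side nearest the robot.
- stop_block: Red stop block, 10 x 50 x 10 mm, fixed on the bed. Origin in the middle of the lower edge of its inner (-x) face, at jig x=0.028, y=0.015, z=0.045; axes as the jig's. The shim's leading end comes to rest against that face. A steel landing strip, 6 mm high, crosses the bed at jig y 0.052 to 0.060.
- fulcrum: Fulcrum: a steel round bar of 20 mm diameter and 60 mm length along the jig's x axis, on a dark block (60 x 34 mm). Origin on its crest at mid length, at jig x=0, y=0.145, z=0.052, beyond the rail's free end; axes as the jig's.
- rail (a joint): Rail angle, rad: 0 sagging, on the landing strip; 0.04 level, its underside then 16 mm over the bed (the shim's thickness); at most 0.14. The shim slides in freely from about 0.06. The pivot is tight: about 25 N upward at the free end raises the rail, it stays where it is left, and a push of 3 to 10 N above the shim lowers it again.
- rail_end (a point): Middle of the lower edge of the free end of the rail (steel, 56 mm wide, 25 mm high, 290 mm from pivot to free end, about 2 kg), at the start about 49 mm above the jig's origin. The end overhangs the bed by 40 mm, so that the bar's nose can go under it. y points outward along the rail.
- rail_press (a point): Point on the rail's top face directly above the shim's place, 205 mm from the pivot.
- shim_seat (a point): Point on the top of the bed where the middle of the shim's underside comes when home against the stop (jig x=-0.0225, y=0.015, z=0.045); axes as the jig's. The shim then sticks out 45 mm past the bed on the -x side, and can be held there.
- bar_grip (a point): Pry bar, 280 mm long, 0.3 kg, lying flat: a place in its orange handle (26 mm wide, 22 mm high, 132 mm long), half-way up, 205 mm from the nose and 75 mm from the handle end. Steel blade 22 mm wide, 7 mm thick; the bar's underside is flat all along, 11 mm below this point. y runs along the bar from nose to handle, z up.
- bar_nose (a point): Middle of the steel nose end of the pry bar, half-way up its 7 mm; axes as the bar's.
- pry_bar: The pry bar; origin on its underside half-way along its length (140 mm from the nose); y from nose to handle, z up.
- shim_mid (a point): Centre of the shim, a pale wooden offcut 47 x 101 x 16 mm lying flat between the jig and the robot; its y axis is along its long side, z up. Grasp it across the 47 mm. When home its long side points along the jig's x axis (either end first).
- shim: The shim; origin at the centre of its underside.
- mallet: Beech mallet, 105x233x62 mm; a bystander, to be left alone; origin at its underside.
- tape_measure: Yellow tape measure, 39x86x61 mm; a bystander, to be left alone; origin at its underside.
- masking_tape: Roll of masking tape, 98 mm across, 25 mm high; a bystander, to be left alone; origin at its underside.
- wax_pot: Small white pot with lid, 69 mm across, 41 mm high; a bystander, to be left alone; origin at its underside.
- block_plane: Block plane, 45x162x41 mm; a bystander, to be left alone; origin at its underside.
- cork_block: Cork sanding block, 62x100x34 mm; a bystander, to be left alone; origin at its underside.

How it is judged (in metres and radians):
On the way, in this order (a step that is already met when the one before it is completed fails the run):
1. the rail is levered up past 0.055 rad by the bar, bearing on the fulcrum (value of joint rail above 0.055 rad and contact force between pry_bar and rail above 3 N and contact force between pry_bar and fulcrum above 3 N), for 0.2 s.
2. the shim lies under the raised rail and is held against the stop block with more than 3 N (x of shim_mid in the frame of jig between -0.03 and -0.015 m and y of shim_mid in the frame of jig between 0.001 and 0.028 m and z of shim_mid in the frame of jig between 0.047 and 0.058 m and angle between the y axis of shim_mid and the x axis of jig, either way round below 0.15 rad and contact force between shim and stop_block above 3 N), for 0.15 s.
3. the rail is pressed down onto the shim with more than 12 N between them (x of shim_mid in the frame of jig between -0.03 and -0.015 m and y of shim_mid in the frame of jig between 0.001 and 0.028 m and z of shim_mid in the frame of jig between 0.047 and 0.058 m and angle between the y axis of shim_mid and the x axis of jig, either way round below 0.15 rad and contact force between shim and rail above 12 N and value of joint rail below 0.046 rad), for 0.2 s.
At the end, for the whole second after the job is handed in: The shim lies flat on the bed under the rail, within 7.5 mm of its seat across the rail, 13 mm along it and 0.15 rad of square; the rail sits level on it (0.033 to 0.046 rad, and is left bearing on it with over 1 N); the pry bar lies at rest flat on the bench, touching neither rail nor jig (x of shim_mid in the frame of jig between -0.03 and -0.015 m and y of shim_mid in the frame of jig between 0.001 and 0.028 m and z of shim_mid in the frame of jig between 0.047 and 0.058 m and angle between the y axis of shim_mid and the x axis of jig, either way round below 0.15 rad and value of joint rail between 0.033 and 0.046 rad and contact force between shim and rail above 1 N and contact force between pry_bar and rail below 0.1 N and contact force between pry_bar and jig below 0.1 N and height (world z) of each of bar_grip, bar_nose below 0.02 m and linear speed of each of pry_bar, shim below 0.02 m/s and velocity of joint rail below 0.02 rad/s).
It fails at once if the robot itself touches the rail with more than 8 N while the shim is not yet under it (contact force between any of the fingers, the arm and rail above 8 N and x of shim_mid in the frame of jig below -0.035 m).
It fails at once if the rail is pressed on the shim with more than 40 N (contact force between shim and rail above 40 N).
It fails at once if the shim is rammed against the stop block with more than 35 N (contact force between shim and stop_block above 35 N).
It fails at once if the bar strains the rail with more than 120 N (contact force between pry_bar and rail above 120 N).
It fails at once if a bystander is moved by more than 30 mm (distance of any of mallet, tape_measure, masking_tape, wax_pot, block_plane, cork_block from where it was at the start of the episode above 0.03 m).
It also fails if it takes over 72 s, if anything falls off the work surface, if the arm or the gripper's body presses on something with over 40 N, if the wrist force passes 120 N, or if a joint passes its speed limit or range.

ROBOT

A 6-joint arm with a two-finger parallel gripper is mounted at the origin on a cart in front of the work surface, level with it; the furniture and walls round the work are solid. World frame = base frame: x ahead of the robot, y to its left, z up, the work surface at z = 0. Lengths are in m, angles in degrees, forces in N, time in s.
With the tool pointing down it reaches from about 0.4 to 0.825 m from the base axis. Payload 7 kg.
Tool frame: the origin (TCP) lies on the centre line of the jaws, within the pads' length; the fingertips stand 19 mm ahead of it and the grasp point (between the pads) is the TCP; z points along the fingers, y is the line along which they close (so a half turn about z gives the same grasp; the last joint's range is limited). The gripper opens to 88 mm and grips with 3 to 60 N. Pads are 19 mm wide; open, the fingers measure 130 mm over their backs; the gripper's body (78 mm by 193 mm) begins 47 mm behind the grasp point.
Start: joints at [85.033, 20.546, 0.682, 0, -70.136, -16.507], TCP at [0.247, 0.628, 0.21] pointing down, gripper open.
Joint ranges: [-176.03, 176.03], [-82.01, 121.73], [-58.28, 71.71], [-173.87, 95.51], [-174.79, -0.11], [-173.66, 173.66]. Speed limits (degrees/s): [136.94, 136.94, 172.46, 180, 180, 180].

INTERFACE

Orientations are given as [roll, pitch, yaw] about the fixed x, y, z axes, in that order (R = Rz(yaw) Ry(pitch) Rx(roll)).
In Python, from plant import get_state, capture, close_job gives the robot as it stands.
- The arm moves only by the tool apply_moves, never from a script. Its argument "targets" is a list of rows, each a list of 7 numbers: the opening, from 0 (shut) to 1 (fully open), then the shift along the tool's x, y, z normalised to -1 to 1, where 1 is 1000 mm, then the turn, a rotation vector about the tool's x, y, z normalised to -1 to 1, where 1 is 90 degrees. In form: [[claw, tx, ty, tz, ax, ay, az], ...]. A call has 1 to 20 rows; each row shifts and turns the commanded pose from where the row before left it, along the tool's axes as they then stand; what a row does not reach is not made up. A row lasts 1/12 s, in which the tool goes at most 41.7 mm and 7.16 degrees, less where a joint would pass 70% of its speed; a pose out of reach is approached as far as the arm can. A call with a number of a shift or a turn outside -1 to 1 is refused whole. A call with a gripper value outside its range is refused whole. The fingers move at their own pace and stop on an object; "newtons" is the grip in N (left out, the last holds). Time passes only in rows, so rows that do not move let the fingers close. It gives the time, the measured TCP pose, the force, the opening and the grip force at its end, in the units of the state.
- get_state(): the state, without advancing time (a new reading comes with each control period).
- capture(name): name is "scene" or "top" or "wrist"; returns a dict with "frame" (400x640x3 uint8, red, green, blue), "range_z" (400x640 float32, m along the optical axis (not along the pixel's ray), 0 where there is no reading), "camera_matrix" (3x3 intrinsics, pixels), "T" (4x4, takes a point from camera to world coordinates). Camera axes: x right, y down, z forward; pixel columns grow to the right and rows downward; lengths in m; the calibration is good to about 2 mm. A picture is of the moment at which its call begins.
- close_job(): hands the job in; it is judged then, once.
The state is a dict: "time_s": time; "joints": joint angles; "qd": joint speeds; "joint_torque": joint torques, N m; "tcp_pos": TCP position; "eef_rot": TCP orientation; "contact_force": force on the tool from outside, world axes, zero at the start; "moment": the same for the moment, N m; "gripper_width": finger opening in m; "gripper_force": force on a finger pad.
Only numpy, scipy, OpenCV 4.12 (cv2) and the standard library are available. Lean on these libraries where they do the work, as an engineer would, in place of code of your own. Each camera call takes 0.05 s, during which the arm holds its last target. There are 200 camera calls.

## Working session

There is one attempt and no reset: what is moved stays moved. The work goes in short steps, Python scripts to look and compute and a tool call to move; the robot and the scene stay as the last step left them, time stands still between calls to the robot, and variables do not carry over. Pictures are saved under pics/ and viewed, at most 10 in all, crops included, and the job is handed in when it is done.

Besides the shell and the picture viewer there is one more tool, called after "Call:" as name(argument=value, ...) on one line, values as JSON. apply_moves: Moves the arm, as the interface text tells. Scaled input: -1 to 1 covers 1000 mm each way for a shift and 90 degrees each way for a turn. Its arguments: {"type":"object","properties":{"targets":{"type":"array","items":{"type":"array","items":{"type":"number"}}},"newtons":{"type":"number"}},"required":["targets"]}

```bash
ls; mkdir -p pics; python3 - <<'E'
from plant import *
import cv2,numpy as np
for n in("scene","top"):
    c=capture(n); cv2.imwrite(f"pics/{n}0.png",c["frame"][:,:,::-1]); np.savez(f"{n}0.npz",**c)
    print(n,c["camera_matrix"].round(1).tolist(),c["T"].round(3).tolist())
print(get_state())
E
```

```text
pics
scene [[478.8, 0.0, 317.9], [0.0, 478.8, 199.3], [0.0, 0.0, 1.0]] [[0.386, -0.559, 0.734, -0.497], [-0.922, -0.251, 0.294, -0.375], [0.02, -0.79, -0.613, 0.974], [0.0, 0.0, 0.0, 1.0]]
top [[431.6, 0.0, 318.6], [0.0, 431.6, 197.1], [0.0, 0.0, 1.0]] [[0.012, -0.992, 0.127, 0.38], [-1.0, -0.011, 0.009, 0.029], [-0.008, -0.127, -0.992, 1.575], [0.0, 0.0, 0.0, 1.0]]
{'time_s': 0.1, 'joints': array([ 8.50327550e+01,  2.05861127e+01,  6.37736748e-01, -1.69126349e-02,
       -7.01373191e+01, -1.65080719e+01]), 'qd': array([ 0.01383911, -0.03244073,  0.09478105,  0.06708077,  0.10461372,
        0.073389  ]), 'joint_torque': array([-2.18581285e-03, -5.84163201e+01,  2.93749791e+01,  7.01555282e+00,
        1.01801095e-02, -4.25611256e-05]), 'tcp_pos': array([0.24696639, 0.62767967, 0.20922298]), 'eef_rot': array([ 1.79913319e+02, -9.10793185e-03, -2.14810683e+01]), 'contact_force': array([-0.52129518, -0.03049603, -0.3117272 ]), 'moment': array([ 0.00352007,  0.01892317, -0.01587963]), 'gripper_force': 0.0, 'gripper_width': 0.08762977797087755}
```

View pics/top0.png

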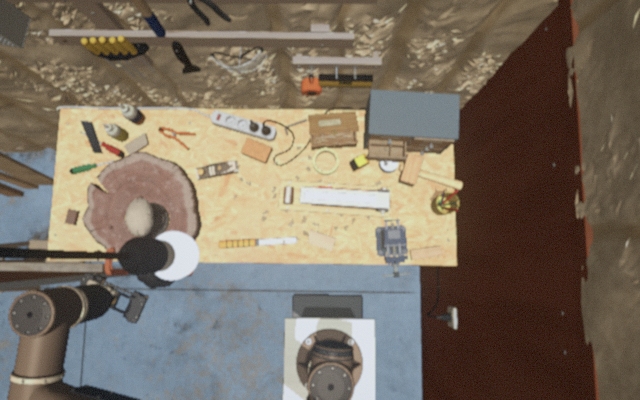

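View pics/scene0.png

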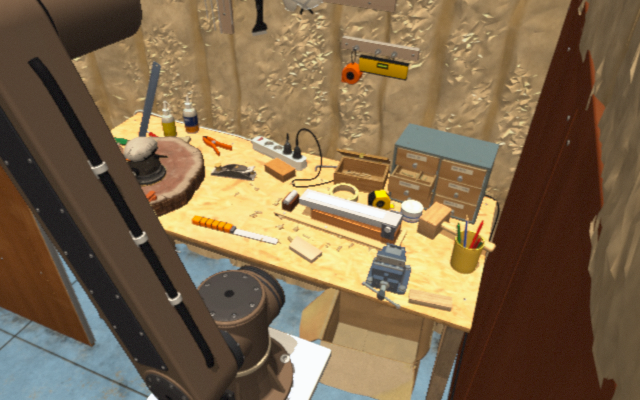

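The top view shows the rail at columns 300–390, rows 188–208, with the fulcrum at (288,195). The bar runs along row 242 from its orange handle at column 220 to its nose at 298. The shim is near (320,240), and the pot, tape and mallet lie beyond the jig. The scene view agrees.

```bash
cat > h.py <<'E'
import cv2,numpy as np
from scipy.spatial.transform import Rotation as R
def ray(c,uv,z):
    "pixels -> world points on plane z"
    uv=np.atleast_2d(np.asarray(uv,float)); K=c["camera_matrix"];T=c["T"]
    d=np.c_[uv,np.ones(len(uv))]@np.linalg.inv(K).T@T[:3,:3].T
    o=T[:3,3]; return o+d*((z-o[2])/d[:,2])[:,None]
def cloud(c):
    v,u=np.mgrid[:400,:640]; Z=c["range_z"].astype(float)
    p=np.stack([u,v,np.ones_like(u)],-1)@np.linalg.inv(c["camera_matrix"]).T*Z[...,None]
    return p@c["T"][:3,:3].T+c["T"][:3,3]
def proj(c,P):
    q=(np.atleast_2d(P)-c["T"][:3,3])@c["T"][:3,:3]@c["camera_matrix"].T
    return q[:,:2]/q[:,2:]
def rect(c,mask,z,roi=None):
    "largest blob's min-area rect on plane z: centre, sizes, yaw of long side"
    m=mask.astype(np.uint8)
    cn,_=cv2.findContours(m,cv2.RETR_EXTERNAL,cv2.CHAIN_APPROX_NONE)
    k=max(cn,key=cv2.contourArea)[:,0]; P=ray(c,k,z)[:,:2]
    (cx,cy),(w,h),a=cv2.minAreaRect((P*1000).astype(np.float32))
    if w<h: a+=90
    return np.array([cx,cy])/1000,sorted([w,h]),(a+90)%180-90,k
def hsv(c): return cv2.cvtColor(c["frame"],cv2.COLOR_RGB2HSV).astype(int)
E
python3 - <<'E'
from h import *
c=np.load("top0.npz"); P=cloud(c)
for n,uv,z in [("handle",(238,243),.02),("handleend",(220,243),.02),("nose",(297,240),.005),("shim",(320,240),.016),("railfree",(301,197),.08),("railpiv",(389,199),.08),("fulc",(288,195),.06)]:
    print(n,ray(c,uv,z).round(3)[0],P[uv[1],uv[0]].round(3))
H=P[...,2]
for v in (170,190,197,204,212,230,240,246): print(v,(H[v,280:400:6]*1000).astype(int))
f=cv2.resize(c["frame"][150:280,200:470],None,fx=2.9,fy=2.9,interpolation=cv2.INTER_CUBIC)
cv2.imwrite("pics/topcrop.png",f[:,:,::-1])
E
```

```text
handle [0.41 0.33 0.02] [0.41  0.328 0.03 ]
handleend [0.409 0.395 0.02 ] [0.409 0.393 0.025]
nose [0.423 0.119 0.005] [ 0.424  0.12  -0.008]
shim [0.424 0.036 0.016] [0.424 0.036 0.022]
railfree [0.571 0.104 0.08 ] [0.57  0.104 0.085]
railpiv [ 0.567 -0.203  0.08 ] [ 0.566 -0.201  0.095]
fulc [0.58  0.151 0.06 ] [0.581 0.151 0.057]
170 [ 0  0 -1  2  0  3 23  0  5 20 -5 -1 24  6  0 -2  4 18 40 45]
190 [16 58 53 19 80 83 82 89 90 91 84 87 54 51 57  9 14 94 94 -3]
197 [16 56 50 20 87 87 86 83 90 88 86 90 84 93 89 94 95 97 92  2]
204 [18 20 33 16 14 14 71 86 83 86 88 88 86 86 89 94 96 95 93 -3]
212 [ 2 11  8  3  4 -3 15 14 12 14 19 15 17 10 15 15  7 92 22  2]
230 [-3  4  3 -1  1 21  1  2  4  1 -3  3 -4  0 -7  0 20 16 81 77]
240 [ 6 12 14  3  1 12 18 10 13 15  0  0  4  0  0  0  8 31 76 71]
246 [ 0 -3 -3  2 -2  4 -1 17 18  1  3  4 -1  0  0 -3  1 27 91 87]
```

View pics/topcrop.png

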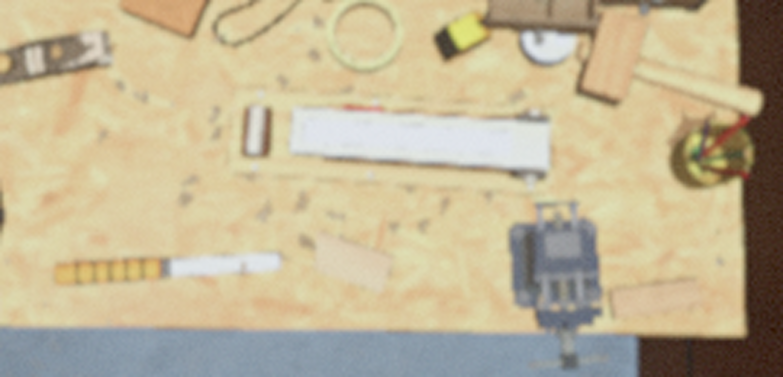

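The crop shows the handle at (55–165,270), the nose at (280,262), the shim at (352,260), the rail at (290–550,105–170) and the red block at (365,107). Before moving I'll check the obstacles near the arm, since a dark pole and a white disc show up there.

```bash
cat >> h.py <<'E'
def go(pos,rpy=None,st=None):
    "total shift (units of 1 m) in current tool axes, and turn (units of 90 deg) in tool axes"
    from plant import get_state
    st=st or get_state(); A=R.from_euler("xyz",st["eef_rot"],degrees=True)
    s=A.inv().apply(np.asarray(pos)-st["tcp_pos"]); print("shift",s.round(4),"|s|",np.linalg.norm(s).round(3))
    if rpy is not None:
        r=(A.inv()*R.from_euler("xyz",rpy,degrees=True)).as_rotvec(degrees=True)/90; print("turn",r.round(4))
        B=R.from_euler("xyz",rpy,degrees=True); print("shift after turn",B.inv().apply(np.asarray(pos)-st["tcp_pos"]).round(4))
E
python3 - <<'E'
from h import *
c=np.load("top0.npz"); P=cloud(c)
for uv in [(180,255),(140,255),(60,252),(145,215),(30,315),(130,300),(100,290)]: print(uv,P[uv[1],uv[0]].round(3))
go([0.44,0.22,0.36],[180,0,-90])
go([0.44,0.22,0.36],[180,0,0])
E
```

```text
(180, 255) [0.375 0.195 1.066]
(140, 255) [0.375 0.204 1.156]
(60, 252) [0.378 0.208 1.278]
(145, 215) [0.493 0.602 0.187]
(30, 315) [0.245 0.626 0.67 ]
(130, 300) [0.238 0.577 0.315]
(100, 290) [0.278 0.593 0.457]
shift [ 0.3289  0.3089 -0.1503] |s| 0.476
turn [ 8.000e-04 -7.000e-04  7.613e-01]
shift after turn [ 0.4077 -0.193  -0.1508]
shift [ 0.3289  0.3089 -0.1503] |s| 0.476
turn [ 1.000e-03  1.000e-04 -2.387e-01]
shift after turn [ 0.193   0.4077 -0.1508]
```

Call:
apply_moves(targets=[[1,0.0,0,-0.007,0,0,0.0761],[1,0,0,-0.007,0,0,0.0761],[1,0,0,-0.007,0,0,0.0761],[1,0,0,-0.007,0,0,0.0761],[1,0,0,-0.007,0,0,0.0761],[1,0,0,-0.007,0,0,0.0761],[1,0,0,-0.007,0,0,0.0761],[1,0,0,-0.007,0,0,0.0761],[1,0,0,-0.007,0,0,0.0761],[1,0,0,-0.007,0,0,0.0761]])

```text
time_s: 0.93
tcp_pos: [0.247, 0.6279, 0.2798]
eef_rot: [180.0, -0.1, -90.3]
contact_force: [-0.1, 0.4, -0.9]
gripper_width: 0.088
gripper_force: 0.0
```

Call:
apply_moves(targets=[[1,0.034,-0.016,0,0,0,0],[1,0.034,-0.016,0,0,0,0],[1,0.034,-0.016,0,0,0,0],[1,0.034,-0.016,0,0,0,0],[1,0.034,-0.016,0,0,0,0],[1,0.034,-0.016,0,0,0,0],[1,0.034,-0.016,0,0,0,0],[1,0.034,-0.016,0,0,0,0],[1,0.034,-0.016,0,0,0,0],[1,0.034,-0.016,0,0,0,0],[1,0,0,0,0,0,0]])

```text
time_s: 1.85
tcp_pos: [0.4085, 0.2834, 0.2803]
eef_rot: [-180.0, -0.0, -90.1]
contact_force: [-0.3, 0.5, 0.3]
gripper_width: 0.0881
gripper_force: 0.0
```

```bash
python3 - <<'E'
from plant import *
from h import *
c=capture("wrist"); np.savez("w1.npz",**c); cv2.imwrite("pics/w1.png",c["frame"][:,:,::-1])
s=get_state(); print(s["joints"].round(1),s["tcp_pos"].round(3),s["eef_rot"].round(1),s["time_s"]); print(c["T"].round(3))
E
```

```text
[ 57.6   1.3 -14.4  -0.  -74.3 -57.8] [0.408 0.285 0.28 ] [-180.     0.   -90.2] 1.9
[[-1.     0.002  0.001  0.408]
 [ 0.002  0.958  0.285  0.205]
 [-0.     0.285 -0.958  0.454]
 [ 0.     0.     0.     1.   ]]
```

View pics/w1.png

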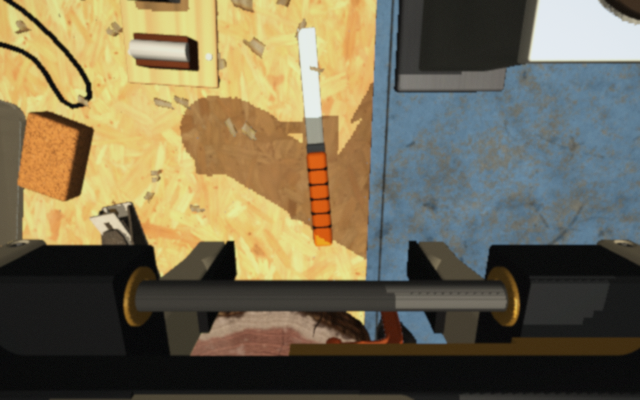

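The wrist view shows the bar from its nose at (307,28) to its handle end at (322,244), the fulcrum at (165,52) and the cork block at (55,155).

```bash
python3 - <<'E'
from h import *
c=np.load("w1.npz"); h=hsv(c); P=cloud(c)
print(c["camera_matrix"].round(1).tolist())
v,u=np.mgrid[:400,:640]; roi=(u>290)&(u<345)&(v<250)
o=roi&(((h[...,0]<14)&(h[...,1]>190)&(h[...,2]>150)))
cen,sz,yaw,k=rect(c,o,.022); print("handle",cen.round(4),sz,yaw, np.median(P[o][:,2]))
b=(u>290)&(u<330)&(v<145)&(h[...,1]<60)&(h[...,2]>130)
cen2,sz2,yaw2,k2=rect(c,b,.007); print("blade",cen2.round(4),sz2,yaw2,np.median(P[b][:,2]))
for kk,z in((k,.022),(k2,.007)):
  p=ray(c,kk,z); print(p[:,1].min().round(4),p[:,1].max().round(4))
E
```

```text
[[339.1, 0.0, 321.1], [0.0, 339.1, 201.1], [0.0, 0.0, 1.0]]
handle [0.4142 0.2796] [19.418333053588867, 24.515987396240234] -0.10478973388671875 0.021428353588080762
blade [0.4214 0.19  ] [22.034446716308594, 136.7244415283203] -85.76620721817017 0.006532193509948048
0.2699 0.2894
0.1215 0.2578
```

Call:
apply_moves(targets=[[1,0.034,-0.012,0,0,0,0],[1,0.034,-0.012,0,0,0,0],[1,0.034,-0.012,0,0,0,0],[1,0.034,-0.012,0,0,0,0],[1,0.02,-0.01,0,0,0,0],[1,0,0,0,0,0,0],[1,0,0,0,0,0,0]])

```text
time_s: 2.48
tcp_pos: [0.4656, 0.1318, 0.2797]
eef_rot: [180.0, -0.0, -90.1]
contact_force: [0.8, 0.6, -0.1]
gripper_width: 0.0878
gripper_force: 0.0
```

```bash
python3 - <<'E'
from plant import *
from h import *
c=capture("wrist"); np.savez("w2.npz",**c); cv2.imwrite("pics/w2.png",c["frame"][:,:,::-1])
s=get_state(); print(s["joints"].round(1),s["tcp_pos"].round(3),s["eef_rot"].round(1),s["time_s"])
E
```

```text
[ 39.2  -0.2 -15.9  -0.  -74.2 -39.2] [0.465 0.132 0.28 ] [180.  -0. -90.] 2.5333
```

View pics/w2.png

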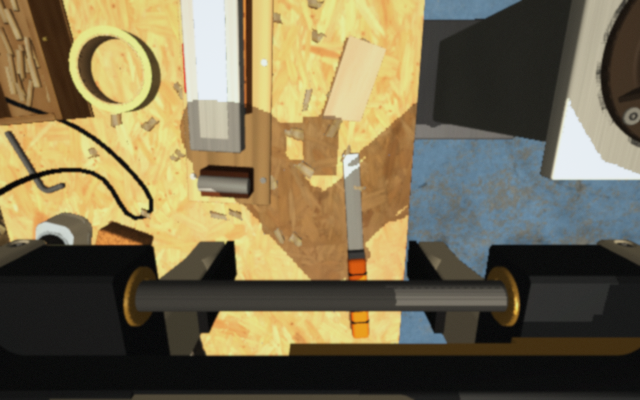

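The view shows the shim at about (355,78), the rail's free end at (195–242,150), the fulcrum rod at (225,182), the bar's nose at (350,155) and the masking tape at (112,68).

```bash
python3 - <<'E'
from h import *
c=np.load("w2.npz"); h=hsv(c); P=cloud(c); v,u=np.mgrid[:400,:640]
Z=cv2.medianBlur(P[...,2].astype(np.float32),5)
for row in (30,60,90,120,140): print(row,"rail Z",(Z[row,176:272:4]*1000).astype(int))
print("fulc",[(r,(Z[r,192:262:5]*1000).astype(int)) for r in (175,180,185,190)])
m=(Z>.066)&(u>150)&(u<280)&(v<170); q=P[m]
cen,sz,yaw,k=rect(c,m,.082); print("rail",cen.round(4),sz,yaw)
p=ray(c,k,.08); print("rail end y",p[:,1].max().round(4))
# rail edges per row ranges at its height
for r in (20,60,100,130):
    cc=np.where(m[r])[0]; print(r,[P[r,cc[2:-2],2].mean().round(4)],ray(c,[(cc[0],r),(cc[-1]+1,r)],P[r,cc[2:-2],2].mean()).round(4)[:,:2].tolist())
f=(u>190)&(u<260)&(v>165)&(v<200)&(h[...,1]<60)&(h[...,2]>60)
cen,sz,yaw,k=rect(c,f,.058); print("rod",cen.round(4),sz,yaw,f.sum(),np.percentile(P[f][:,2],[5,50,90]).round(4))
s=(u>315)&(u<395)&(v>30)&(v<128)
print("hsv shim",h[70:90:6,352:362:4].reshape(-1,3).tolist(),"osb",h[90:110:6,395:405:4].reshape(-1,3).tolist(), "Z",(Z[78,310:400:6]*1000).astype(int))
E
```

```text
30 rail Z [ 0 15 86 86 86 87 87 87 87 87 87 87 87 86 86 86 79 52 41 18 15 15 15 15]
60 rail Z [ 0  0 63 85 85 85 86 86 86 86 86 86 86 85 85 85 81 52 41 17 15 15 16 15]
90 rail Z [ 8  9 15 84 84 84 85 84 84 85 84 84 84 84 84 84 81 63 41 18 15 15 15 15]
120 rail Z [ 0  0 14 16 82 83 83 83 84 83 83 83 83 83 83 83 82 64 15 15 15 15 15 15]
140 rail Z [ 0  0  0 15 82 82 81 82 82 82 82 82 82 82 82 82 81 65 15 15 15 15 14 15]
fulc [(175, array([16, 15, 50, 49, 49, 49, 49, 49, 49, 49, 49, 49, 29, 15])), (180, array([15, 16, 57, 56, 56, 56, 56, 55, 55, 55, 54, 51, 28, 15])), (185, array([15, 16, 59, 59, 59, 58, 58, 58, 58, 58, 58, 58, 29, 15])), (190, array([15, 16, 57, 57, 57, 57, 58, 58, 57, 58, 58, 56, 28, 15]))]
rail [0.5751 0.0335] [60.80064010620117, 149.09243774414062] 87.4537353515625
rail end y 0.1084
20 [np.float64(0.087)] [[0.6006, -0.0212], [0.5412, -0.0212]]
60 [np.float64(0.0859)] [[0.6023, 0.0148], [0.5428, 0.0149]]
100 [np.float64(0.0913)] [[0.6026, 0.0535], [0.5442, 0.0535]]
130 [np.float64(0.083)] [[0.6071, 0.0843], [0.548, 0.0844]]
rod [0.5837 0.1502] [18.075355529785156, 58.93522644042969] -3.219024658203125 744 [0.0504 0.0579 0.0595]
hsv shim [[21, 85, 232], [22, 82, 232], [22, 78, 232], [22, 82, 232], [22, 78, 232], [23, 77, 232], [22, 80, 232], [22, 79, 233], [23, 73, 233], [23, 77, 232], [23, 76, 232], [23, 76, 232]] osb [[25, 113, 232], [24, 112, 233], [26, 110, 232], [19, 144, 232], [21, 125, 232], [23, 123, 232], [28, 102, 232], [19, 138, 233], [22, 127, 232], [26, 108, 233], [20, 131, 232], [21, 125, 233]] Z [ 0  0  0  0  0 15 15 15 15 15 15  1  0  0  0]
```

Call:
apply_moves(targets=[[1,-0.032,0.009,0.02,0,0,0],[1,-0.032,0.009,0.02,0,0,0],[1,-0.032,0.009,0.02,0,0,0],[1,-0.032,0.009,0.02,0,0,0],[1,-0.032,0.009,0.02,0,0,0],[1,-0.032,0.009,0.02,0,0,0],[1,0,0,0.02,0,0,-0.047],[1,0,0,0.02,0,0,0],[1,0,0,0,0,0,0]])

```text
time_s: 3.28
tcp_pos: [0.4083, 0.324, 0.116]
eef_rot: [179.7, -0.3, -85.6]
contact_force: [-0.5, 0.0, -0.1]
gripper_width: 0.0875
gripper_force: 0.0
```

```bash
python3 - <<'E'
from h import *
c=np.load("w2.npz"); h=hsv(c); v,u=np.mgrid[:400,:640]; P=cloud(c)
s=((u>315)&(u<395)&(v>30)&(v<128)&(P[...,2]>.009)).astype(np.uint8)
s=cv2.morphologyEx(s,cv2.MORPH_OPEN,np.ones((5,5)))
cen,sz,yaw,k=rect(c,s,.016); print("shim",cen.round(4),sz,yaw)
red=((h[...,0]<8)|(h[...,0]>172))&(h[...,1]>150)&(h[...,2]>90)&(u>165)&(u<200)&(v<110)
print("red",red.sum(),P[red].mean(0).round(3),P[red].min(0).round(3),P[red].max(0).round(3))
go([.4113,.3266,.022],[180,0,-85.8])
E
```

```text
shim [0.4256 0.035 ] [46.925140380859375, 99.09724426269531] 71.5353012084961
red 13 [0.614 0.033 0.063] [0.613 0.025 0.061] [0.615 0.044 0.063]
shift [-0.0029 -0.0036  0.094 ] |s| 0.094
turn [ 0.0031 -0.0031  0.0022]
shift after turn [-0.0024 -0.0032  0.094 ]
```

Call:
apply_moves(targets=[[1,-0.001,-0.001,0.03,0,0,0],[1,-0.001,-0.001,0.03,0,0,0],[1,-0.001,-0.001,0.024,0,0,0],[1,0,0,0.01,0,0,0],[1,0,0,0,0,0,0],[0,0,0,0,0,0,0],[0,0,0,0,0,0,0],[0,0,0,0,0,0,0],[0,0,0,0,0,0,0],[0,0,0,0,0,0,0],[0,0,0,0,0,0,0],[0,0,0,0,0,0,0]], newtons=60)

```text
time_s: 4.28
tcp_pos: [0.4142, 0.3276, 0.0264]
eef_rot: [-180.0, 0.0, -85.7]
contact_force: [0.3, -0.6, 1.4]
gripper_width: 0.0469
gripper_force: 0.0
```

Call:
apply_moves(targets=[[0,0,0.002,0.004,0,0,0],[0,0,0,0,0,0,0],[0,0,0,0,0,0,0],[0,0,0,0,0,0,0],[0,0,0,0,0,0,0],[0,0,0,0,0,0,0]])

```text
time_s: 4.78
tcp_pos: [0.4121, 0.3273, 0.022]
eef_rot: [180.0, -0.0, -85.7]
contact_force: [0.2, 0.8, 0.4]
gripper_width: 0.0065
gripper_force: 0.0
```

```bash
python3 - <<'E'
from plant import *
from h import *
c=capture("wrist"); np.savez("w3.npz",**c); 
d=capture("scene"); np.savez("s3.npz",**d)
a=c["frame"]; b=cv2.resize(d["frame"][180:300,150:350],(640,384),interpolation=cv2.INTER_CUBIC)
im=cv2.resize(np.vstack([a,b]),None,fx=.76,fy=.76,interpolation=cv2.INTER_AREA)
cv2.imwrite("pics/w3.png",im[:,:,::-1]); print(im.shape,get_state()["gripper_width"])
E
```

```text
(596, 486, 3) 0.0015880751376331121
```

View pics/w3.png

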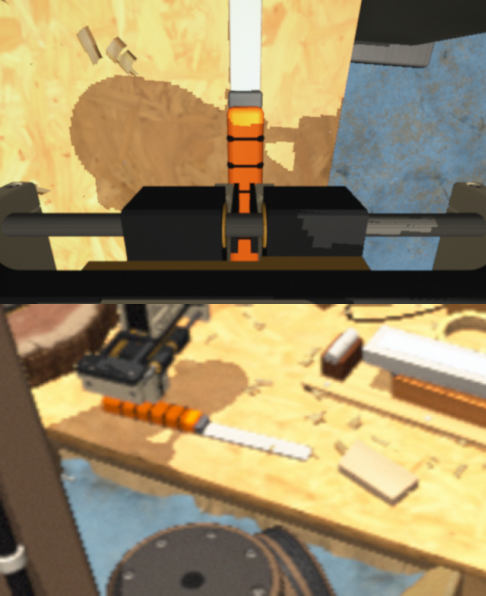

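The wrist crop shows the handle running straight under the fingers at column 245. In the scene crop the handle looks unbroken at (103–205,415), with the gripper behind or above it. I'll measure that mismatch.

```bash
python3 - <<'E'
from plant import *
from h import *
s=get_state(); print(s["tcp_pos"].round(4),s["eef_rot"].round(2),s["gripper_width"],s["gripper_force"],s["contact_force"].round(1))
for n in("w3","s3"):
    c=np.load(n+".npz"); h=hsv(c); P=cloud(c); v,u=np.mgrid[:400,:640]
    o=(h[...,0]<16)&(h[...,1]>170)&(h[...,2]>120)
    if n=="s3": o&=(v>205)&(v<245)&(u>180)&(u<245)
    else: o&=(u>290)&(u<360)&(v>120)&(v<350)
    q=P[o]; print(n,o.sum(),np.percentile(q,[3,50,97],axis=0).round(4).tolist())
    print(" tcp px",proj(c,s["tcp_pos"]).round(0)," tip px",proj(c,s["tcp_pos"]+[0,0,-.019]).round(0)," handle blob px",v[o].min(),v[o].max(),u[o].min(),u[o].max())
    for r in ((140,190,230,300,320) if n=="w3" else (222,)): print(r,(P[r,300:350:6,2]*1000).astype(int) if n=="w3" else "")
print(np.load("w3.npz")["T"].round(3))
E
```

```text
[0.4121 0.3273 0.0221] [180.    -0.   -85.74] 0.0015880751376331121 0.0 [-0.3  0.4  0.8]
w3 4647 [[0.4005, 0.2705, 0.0175], [0.4115, 0.3072, 0.0213], [0.4254, 0.3896, 0.0228]]
 tcp px [[320. 246.]]  tip px [[320. 234.]]  handle blob px 140 343 298 347
140 [ 0 15 15 15 17 16 16 15  0]
190 [15 21 21 21 22 21 21 21 -1]
230 [16 21 21 19 19 20 21 19  0]
300 [121 121 120 120 120 120 121 122 124]
320 [100  83  84  21  22  84  84  94 124]
s3 291 [[0.3909, 0.2739, 0.0023], [0.4004, 0.3266, 0.0192], [0.4254, 0.3922, 0.026]]
 tcp px [[214. 222.]]  tip px [[215. 226.]]  handle blob px 218 232 192 232
222 
[[-0.997 -0.072 -0.021  0.417]
 [-0.075  0.956  0.285  0.249]
 [-0.     0.286 -0.958  0.196]
 [ 0.     0.     0.     1.   ]]
```

```bash
python3 - <<'E'
from h import *
np.set_printoptions(linewidth=220)
c=np.load("w3.npz"); P=cloud(c)
print("cols",np.arange(284,360,4))
for r in range(236,300,6): print(r,(P[r,284:360:4,2]*1000).astype(int))
c=np.load("s3.npz"); P=cloud(c); print("scene")
for r in range(206,232,2): print(r,(P[r,200:232:2,2]*1000).astype(int), c["frame"][r,214])
E
```

```text
cols [284 288 292 296 300 304 308 312 316 320 324 328 332 336 340 344 348 352 356]
236 [ 0  0  0  0 17 21 21 20 22 21 21 20 21 21 20 18  0  0  0]
242 [43 44 43 42 42 43 39 40 21 20 21 21 40 42 43 43 42 43 43]
248 [111 110 111 109  50  50  46  48  20  21  21  21  47  44  50  49 111 110 110]
254 [115 115 115 111  57  56  53  54  21  20  21  22  52  54  57  56 113 114 114]
260 [117 118 117 110  58  57  60  60  21  21  22  21  60  59  57  59 114 118 117]
266 [121 121 121 111  67  57  66  65  22  21  21  21  65  65  58  69 114 122 120]
272 [124 124 123 117  73  73  70  71  20  21  22  21  70  70  73 112 119 123 124]
278 [126 126 124 120  79  76  75  75  20  20  22  21  75  75  77 113 120 125 127]
284 [127 127 124 122 118 118 117 196 119 117 118 119 117 118 118 118 121 126 127]
290 [127 127 124 122 119 120 120 119 119 119 119 120 118 119 120 119 122 126 128]
296 [127 127 125 124 121 121 121 121 121 121 120 121 122 121 121 121 124 127 127]
scene
206 [147 146 147 147 150 114 121 118 120 114   3   0  -1   0   0   1] [124  99  69]
208 [148 148 147 146 146 122 120 110 115  67  -1  -2  -1   1   
[... 161 characters left out ...]
1   5   3] [105  93  79]
214 [131 133 135 134 127  71  68  65  52  46  -1   0  -1  -1   3   3] [102  92  77]
216 [119 123 121 123 121  58  60  54  47   1  -1  -1  -1   0   2  -5] [119 108  90]
218 [109 113 114 118 113  51  52  51   1  -1   1   0   3   0  -2  -1] [122 110  89]
220 [ 25  23 106 110 108  41  46  45  21   5  -1   2   0  -1   0   0] [179 115  74]
222 [18 20 18 23 19 22 22 17 23 23 24 22 19 18  0  0] [232 108   0]
224 [14 14 16 17 16 23 20 21 24 21 24 24 21 24 20 24] [233 105   0]
226 [ 3  6  8 12 10 16 15 17 20 18 18 20 25 21 19 20] [180  79   0]
228 [ 0 -2  0  0  1  2 10  8 11 11 16 13 18 18 19 18] [167  78   9]
230 [-2  1 -1  6  7 -1 -1  3  3  2  6  8 11 16 14 17] [205 151  95]
```

```bash
python3 - <<'E'
from plant import *
from h import *
np.set_printoptions(linewidth=220)
for n,z in(("w1",.28),("w2",.28),("w3",.022)):
    c=np.load(n+".npz"); P=cloud(c)[...,2]-z; 
    m=(P>-.03)&(P<.08)&(np.mgrid[:400,:640][0]<330)&(np.mgrid[:400,:640][0]>225)
    for lab,mm in(("L",m&(np.mgrid[:400,:640][1]<320)),("R",m&(np.mgrid[:400,:640][1]>=320))):
        q=cloud(c)[mm]; print(n,lab,mm.sum(),"z-tcp pct",np.percentile(P[mm],[.5,2,10,50]).round(4), "x",np.percentile(q[:,0],[2,98]).round(3),"y",np.percentile(q[:,1],[2,98]).round(3))
s=get_state(); print(s["joints"],s["tcp_pos"])
E
```

```text
w1 L 2873 z-tcp pct [0.017  0.0188 0.0248 0.0465] x [0.452 0.468] y [0.271 0.29 ]
w1 R 2876 z-tcp pct [0.017  0.0187 0.0246 0.0464] x [0.347 0.364] y [0.271 0.291]
w2 L 2893 z-tcp pct [0.0162 0.0182 0.024  0.0458] x [0.509 0.526] y [0.119 0.139]
w2 R 2893 z-tcp pct [0.0166 0.0182 0.0241 0.046 ] x [0.405 0.421] y [0.119 0.139]
w3 L 13092 z-tcp pct [-0.0239 -0.0236 -0.0231 -0.0223] x [0.414 0.602] y [0.316 0.407]
w3 R 3503 z-tcp pct [-0.0239 -0.0235 -0.0229 -0.0013] x [0.344 0.412] y [0.314 0.377]
[ 5.98327921e+01  1.83783495e+01 -3.12326794e+01 -6.70828845e-04 -4.03899882e+01 -5.55673079e+01] [0.41209327 0.32731373 0.02206608]
```

The depth data shows the real fingertips about 18 mm above the reported TCP, when they should be 19 mm below it. Both cameras agree, and the gripper did close on nothing above the handle. So the tool point really sits about 37 mm further along than stated. I'll open, go down by that amount and close again.

Call:
apply_moves(targets=[[0.6,0,0,0,0,0,0],[0.6,0,0,0,0,0,0],[0.6,0,0,0,0,0,0],[0.6,0,0,0,0,0,0],[0.6,0,0,0,0,0,0],[0.6,0,0,0,0,0,0],[0.6,0,0,0.011,0,0,0],[0.6,0,0,0.011,0,0,0],[0.6,0,0,0.011,0,0,0],[0,0,0,0.001,0,0,0],[0,0,0,0,0,0,0],[0,0,0,0,0,0,0],[0,0,0,0,0,0,0],[0,0,0,0,0,0,0],[0,0,0,0,0,0,0]])

```text
time_s: 6.13
tcp_pos: [0.4122, 0.3277, -0.0113]
eef_rot: [-180.0, 0.1, -85.7]
contact_force: [-1.2, -0.0, 3.4]
gripper_width: 0.0258
gripper_force: 60.0
```

Call:
apply_moves(targets=[[0,0,0,-0.02,0,0,0],[0,0,0,-0.03,0,0,0],[0,0,0,-0.04,0,0,0],[0,0,0,-0.03,0,0,0.0422],[0,0,0,-0.01,0,0,0.0422],[0,0,0,0,0,-0.0556,0],[0,0,0,0,0,-0.0556,0],[0,0,0,0,0,-0.0555,0],[0,0,0,0,0,0,0],[0,0,0,0,0,0,0]])

```text
time_s: 6.97
tcp_pos: [0.412, 0.3259, 0.1183]
eef_rot: [180.0, 15.0, -93.5]
contact_force: [-0.0, -1.1, -2.5]
gripper_width: 0.0254
gripper_force: 60.0
```

```bash
python3 - <<'E'
from plant import *
from h import *
c=capture("wrist"); np.savez("w4.npz",**c); s=get_state()
A=R.from_euler("xyz",s["eef_rot"],degrees=True).as_matrix(); print(s["tcp_pos"].round(4),s["eef_rot"].round(2),s["gripper_width"],s["joints"].round(0))
P=(cloud(c)-s["tcp_pos"])@A   # in tool frame
v,u=np.mgrid[:400,:640]; h=hsv(c)
w3=np.load("w3.npz"); 
print("cam in tool",((c["T"][:3,3]-s["tcp_pos"])@A).round(4))
m=(v>225)&(v<330)&(np.abs(P[...,1])<.04)&(P[...,2]>-.08)&(P[...,2]<.03)
print("finger/handle tool z pct",np.percentile(P[m][:,2],[1,5,25,50,75,95,99]).round(4))
b=(P[...,0]>.03)&(P[...,0]<.25)&(np.abs(P[...,1])<.03)&(np.abs(P[...,2]+.02)<.02)
q=P[b]
for lo in np.arange(.03,.22,.02):
    k=q[(q[:,0]>lo)&(q[:,0]<lo+.02)]
    if len(k)>5: print(lo.round(2),len(k),k[:,1].mean().round(4),np.median(k[:,2]).round(4))
print("nose x",np.percentile(q[:,0],[99,99.9]).round(4))
F=np.array([.583,.152,.059]); jy=np.array([.058,.998,0]); a=np.radians(15); Cc,S=np.cos(a),np.sin(a); z=np.array([0,0,1])
n=-Cc*jy-S*z; U=Cc*z-S*jy; B=np.c_[n,np.cross(-U,n),-U]; rpy=R.from_matrix(B).as_euler("xyz",degrees=True); print(rpy)
for sd,lift in((.01,.04),(.01,.003),(.064,.003)):
    t=F+lift*U+(sd-.206)*n-.0113*U; print(sd,lift,t.round(4)); go(t,rpy)
E
```

```text
[0.4123 0.3266 0.1184] [-179.99   14.96  -93.39] 0.02517074608703228 [ 53.   6. -28. -12. -43. -48.]
cam in tool [ 0.0793  0.0006 -0.1745]
finger/handle tool z pct [-0.0761 -0.0631 -0.0397 -0.0335 -0.0326 -0.0273 -0.022 ]
0.03 2584 0.0009 -0.033
0.05 2774 0.001 -0.028
0.07 2352 0.001 -0.018
0.09 2604 0.0011 -0.0179
0.11 1220 0.001 -0.0179
nose x [0.1178 0.1185]
[-180.           15.          -93.32607361]
0.01 0.04 [0.5935 0.3335 0.1375]
shift [-0.0219 -0.1805 -0.0139] |s| 0.182
turn [-0.0003 -0.0005 -0.0007]
shift after turn [-0.0217 -0.1805 -0.0139]
0.01 0.003 [0.5941 0.3431 0.1017]
shift [-0.0219 -0.1805  0.0231] |s| 0.183
turn [-0.0003 -0.0005 -0.0007]
shift after turn [-0.0217 -0.1805  0.0231]
0.064 0.003 [0.5911 0.291  0.0877]
shift [ 0.032  -0.1806  0.0232] |s| 0.185
turn [-0.0003 -0.0005 -0.0007]
shift after turn [ 0.0323 -0.1805  0.0231]
```

Call:
apply_moves(targets=[[0,-0.0036,-0.03,-0.0023,0,0,0],[0,-0.0036,-0.03,-0.0023,0,0,0],[0,-0.0036,-0.03,-0.0023,0,0,0],[0,-0.0036,-0.03,-0.0023,0,0,0],[0,-0.0036,-0.03,-0.0023,0,0,0],[0,-0.0036,-0.031,-0.0023,0,0,0],[0,0,0,0,0,0,0],[0,0,0,0,0,0,0]])

```text
time_s: 7.68
tcp_pos: [0.595, 0.3342, 0.1353]
eef_rot: [179.9, 14.9, -93.4]
contact_force: [-1.5, -0.4, -3.5]
gripper_width: 0.0257
gripper_force: 60.0
```

```bash
python3 - <<'E'
from plant import *
from h import *
c=capture("wrist"); np.savez("w5.npz",**c); s=get_state()
A=R.from_euler("xyz",s["eef_rot"],degrees=True).as_matrix(); print(s["tcp_pos"].round(4),s["eef_rot"].round(2),s["joints"].round(0))
W=cloud(c); v,u=np.mgrid[:400,:640]
# fulcrum/rail seen?
m=(W[...,1]>.13)&(W[...,1]<.175)&(W[...,2]>.045)&(W[...,2]<.066)&(np.abs(W[...,0]-.585)<.05)
print("rod",m.sum(),np.percentile(W[m],[2,50,98],axis=0).round(4).tolist())
r=(W[...,1]>.0)&(W[...,1]<.125)&(W[...,2]>.072)&(W[...,2]<.1)&(np.abs(W[...,0]-.58)<.06)
print("rail",r.sum(),np.percentile(W[r],[1,50,99],axis=0).round(4).tolist())
go([.5941,.3431,.1017],[180,15,-93.33])
cv2.imwrite("pics/w5.png",c["frame"][:,:,::-1])
E
```

```text
[0.5937 0.334  0.1353] [179.87  14.86 -93.38] [ 39.  20.  -6. -14. -54. -35.]Traceback (most recent call last):
  File "<stdin>", line 8, in <module>
    return _quantile_unchecked(
        a, q, axis, out, overwrite_input, method, keepdims, weights)
    return _ureduce(a,
                    func=_quantile_ureduce_func,
    ...<5 lines>...
                    overwrite_input=overwrite_input,
                    method=method)
    r = func(a, **kwargs)
    result = _quantile(arr,
                       quantiles=q,
    ...<2 lines>...
                       out=out,
                       weights=wgt)
    slices_having_nans = np.isnan(arr[-1, ...])
                                  ~~~^^^^^^^^^
IndexError: index -1 is out of bounds for axis 0 with size 0
```

Call:
apply_moves(targets=[[0,0,0,0.012,0,0,0],[0,0,0,0.012,0,0,0],[0,0,0,0.008,0,0,0],[0,0,0,0.003,0,0,0],[0,0,0,0,0,0,0],[0,0,0,0,0,0,0]])

```text
time_s: 8.23
tcp_pos: [0.5941, 0.3432, 0.103]
eef_rot: [180.0, 15.0, -93.3]
contact_force: [-0.3, 0.1, -2.2]
gripper_width: 0.0255
gripper_force: 60.0
```

Call:
apply_moves(targets=[[0,0.009,0,0,0,0,0],[0,0.009,0,0,0,0,0],[0,0.009,0,0,0,0,0],[0,0.009,0,0,0,0,0],[0,0,0,0,0,0,0]])

```text
time_s: 8.65
tcp_pos: [0.594, 0.309, 0.0955]
eef_rot: [-179.8, 15.3, -93.3]
contact_force: [-0.2, 0.7, -4.1]
gripper_width: 0.0252
gripper_force: 60.0
```

Call:
apply_moves(targets=[[0,0.009,0,0,0,0,0],[0,0.009,0,0,0,0,0],[0,0,0,0,0,0,0],[0,0,0,0,0,0,0]])

```text
time_s: 8.98
tcp_pos: [0.591, 0.2895, 0.0887]
eef_rot: [179.9, 14.9, -93.4]
contact_force: [-0.5, 0.5, -4.6]
gripper_width: 0.0253
gripper_force: 60.0
```

```bash
python3 - <<'E'
from plant import *
from h import *
s=get_state(); print(s["tcp_pos"].round(4),s["eef_rot"].round(2),s["contact_force"].round(1))
d=capture("scene"); np.savez("s5.npz",**d)
A=R.from_euler("xyz",s["eef_rot"],degrees=True)
print("nose px",proj(d,s["tcp_pos"]+A.apply([.206,.001,-.0145])),"rail end px",proj(d,[.5805,.107,.056]),"crest",proj(d,[.583,.152,.059]))
print("nose",(s["tcp_pos"]+A.apply([.206,.001,-.011])).round(4))
b=cv2.resize(d["frame"][150:240,230:400],(800,424),interpolation=cv2.INTER_CUBIC); cv2.imwrite("pics/s5.png",b[:,:,::-1])
E
```

```text
[0.591  0.2895 0.0887] [179.93  14.95 -93.43] [-0.5  0.5 -4.6]
nose px [[308.65640031 203.88055483]] rail end px [[303.17922089 200.15816709]] crest [[290.45750212 195.36525753]]
nose [0.5779 0.088  0.0462]
```

View pics/s5.png

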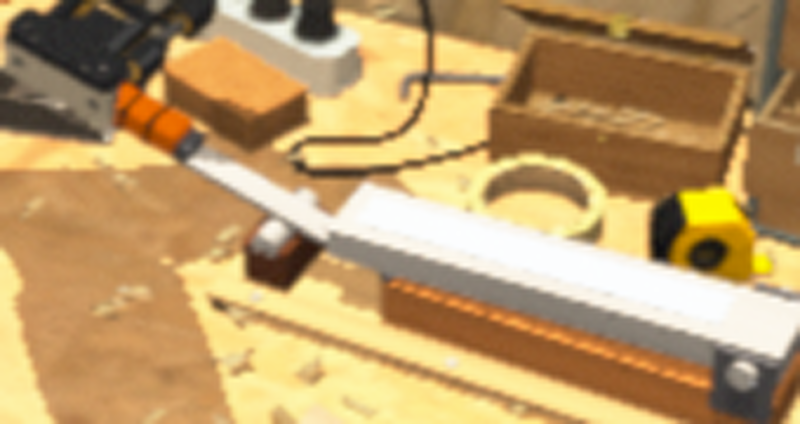

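The scene crop shows the blade crossing the fulcrum at (270,235) and going out of sight beneath the rail's end at (330,240). I'll start levering.

Call:
apply_moves(targets=[[0,0,0,0.003,0,0,0],[0,0.0003,0,0.0037,0,0.0167,0],[0,0.0003,0,0.0037,0,0.0167,0],[0,0.0003,0,0.0037,0,0.0167,0],[0,0.0003,0,0.0037,0,0.0167,0],[0,0.0003,0,0.0037,0,0.0167,0],[0,0.0003,0,0.0037,0,0.0167,0],[0,0.0003,0,0.0037,0,0.0167,0],[0,0.0003,0,0.0037,0,0.0167,0],[0,0,0,0,0,0,0]])

```text
time_s: 9.87
tcp_pos: [0.5915, 0.2944, 0.0564]
eef_rot: [180.0, 2.8, -93.2]
contact_force: [-0.2, -5.0, 1.9]
gripper_width: 0.0251
gripper_force: 60.0
```

```bash
cat > chk.py <<'E'
from plant import *
from h import *
s=get_state(); A=R.from_euler("xyz",s["eef_rot"],degrees=True)
print(s["tcp_pos"].round(4),s["eef_rot"].round(2),"F",s["contact_force"].round(1),"M",s["moment"].round(2),"t",s["time_s"])
d=capture("scene"); W=cloud(d); jy=np.array([.058,.998]); O=np.array([.5746,.0073])
q=W[...,:2]-O; Y=q@jy; X=q@np.array([.998,-.058])
m=(np.abs(X)<.02)&(W[...,2]>.06)&(W[...,2]<.15)&(Y>-.16)&(Y<.09)
p=np.polyfit(Y[m],W[...,2][m],1); print("rail top slope(theta-.04)",p[0].round(4),"top z at .015",np.polyval(p,.015).round(4),m.sum())
c=capture("wrist"); W=cloud(c); P=(W-s["tcp_pos"])@A.as_matrix()
b=(P[...,0]>.08)&(P[...,0]<.16)&(np.abs(P[...,1])<.008)&(np.abs(P[...,2]+.018)<.02)
if b.sum()>50:
    print("bar top in tool: slope",np.polyfit(P[b][:,0],P[b][:,2],1).round(4))
q=W[...,:2]-O; Y=q@jy; X=q@np.array([.998,-.058]); m=(np.abs(X)<.02)&(W[...,2]>.06)&(W[...,2]<.15)&(Y>-.16)&(Y<.095)
if m.sum()>100: p=np.polyfit(Y[m],W[...,2][m],1); print("wrist: rail slope",p[0].round(4),"z at .09",np.polyval(p,.09).round(4),m.sum())
E
python3 chk.py
```

```text
[0.5915 0.2944 0.0564] [180.     2.82 -93.24] F [-0.2 -5.   1.9] M [-1.69 -0.36 -0.02] t 9.8667
rail top slope(theta-.04) -0.0161 top z at .015 0.091 688
bar top in tool: slope [ 0.0115 -0.0182]
```

Call:
apply_moves(targets=[[0,0.0003,0,0.0037,0,0.0167,0],[0,0.0003,0,0.0037,0,0.0167,0],[0,0.0003,0,0.0037,0,0.0167,0],[0,0.0003,0,0.0037,0,0.0167,0],[0,0.0003,0,0.0037,0,0.0167,0],[0,0.0003,0,0.0037,0,0.0167,0],[0,0.0003,0,0.0037,0,0.0167,0],[0,0.0003,0,0.0037,0,0.0167,0],[0,0,0,0,0,0,0],[0,0,0,0,0,0,0]])

```text
time_s: 10.8
tcp_pos: [0.5916, 0.2907, 0.0279]
eef_rot: [-180.0, -9.1, -93.3]
contact_force: [0.0, -4.9, 5.2]
gripper_width: 0.0258
gripper_force: 60.0
```

```bash
python3 chk.py
```

```text
[0.5916 0.2907 0.0279] [-179.98   -9.05  -93.32] F [ 0.  -4.9  5.2] M [-0.94 -0.19 -0.05] t 10.8
rail top slope(theta-.04) 0.0224 top z at .015 0.0992 716
bar top in tool: slope [ 0.0128 -0.0177]
```

Call:
apply_moves(targets=[[0,0.0003,0,0.0037,0,0.0167,0],[0,0.0003,0,0.0037,0,0.0167,0],[0,0.0003,0,0.0037,0,0.0167,0],[0,0.0002,0,0.002,0,0.008,0],[0,0,0,0,0,0,0],[0,0,0,0,0,0,0],[0,0,0,0,0,0,0],[0,0,0,0,0,0,0]])

```text
time_s: 11.57
tcp_pos: [0.5915, 0.2872, 0.0155]
eef_rot: [-180.0, -14.2, -93.4]
contact_force: [-0.3, -4.5, 5.9]
gripper_width: 0.0256
gripper_force: 60.0
```

```bash
python3 chk.py
```

```text
[0.5915 0.2872 0.0155] [-179.96  -14.25  -93.35] F [-0.3 -4.5  5.9] M [-0.73 -0.09 -0.02] t 11.5667
rail top slope(theta-.04) 0.0395 top z at .015 0.1031 710
bar top in tool: slope [ 0.0115 -0.0176]
```

Call:
apply_moves(targets=[[0,-0.0003,0,-0.0037,0,-0.0167,0],[0,-0.0003,0,-0.0037,0,-0.0167,0],[0,-0.0003,0,-0.0037,0,-0.0167,0],[0,-0.0003,0,-0.0037,0,-0.0167,0],[0,-0.0003,0,-0.0037,0,-0.0167,0],[0,-0.0003,0,-0.0037,0,-0.0167,0],[0,-0.0003,0,-0.0037,0,-0.0167,0],[0,-0.0003,0,-0.0037,0,-0.0167,0],[0,-0.0003,0,-0.0037,0,-0.0167,0],[0,-0.012,0,-0.001,0,0,0],[0,-0.016,0,0,0,0,0],[0,-0.02,0,0,0,0,0],[0,-0.02,0,0,0,0,0],[0,0,0,-0.01,0,0,0],[0,0,0,-0.03,0,0,0],[0,0,0,-0.03,0,0,0],[0,0,0,0,0,0,0]])

```text
time_s: 13.08
tcp_pos: [0.5984, 0.3669, 0.124]
eef_rot: [-179.6, -0.4, -93.2]
contact_force: [2.1, 0.6, -1.7]
gripper_width: 0.025
gripper_force: 60.0
```

```bash
python3 chk.py; python3 - <<'E'
from h import *
go([.412,.335,.10],[180,0.6,-93.3]); go([.412,.335,-.0113])
E
```

```text
[0.5984 0.3669 0.124 ] [-179.58   -0.42  -93.19] F [ 2.1  0.6 -1.7] M [ 0.43 -0.45 -0.01] t 13.0833
rail top slope(theta-.04) 0.0455 top z at .015 0.1036 713
bar top in tool: slope [ 0.0045 -0.0152]
shift [0.0405 0.1819 0.0189] |s| 0.187
turn [-0.0012 -0.0133  0.0002]
shift after turn [0.0409 0.1819 0.0184]
shift [0.0393 0.1822 0.1302] |s| 0.227
```

Call:
apply_moves(targets=[[0,0.0067,0.03,0.003,0,0,0],[0,0.0067,0.03,0.003,0,0,0],[0,0.0067,0.03,0.003,0,0,0],[0,0.0067,0.03,0.003,0,0,0],[0,0.0067,0.03,0.003,0,0,0],[0,0.0067,0.03,0.003,0,0,0],[0,0,0,0.03,0,0,0],[0,0,0,0.03,0,0,0],[0,0,0,0.025,0,0,0],[0,0,0,0.012,0,0,0],[0,0,0,0.008,0,0,0],[0,0,0,0,0,0,0],[0,0,0,0,0,0,0]])

```text
time_s: 14.27
tcp_pos: [0.4133, 0.3322, -0.0055]
eef_rot: [180.0, -0.8, -93.3]
contact_force: [-0.8, 1.0, -2.2]
gripper_width: 0.0253
gripper_force: 60.0
```

Now 4.5 mm more down, release, and rise.

Call:
apply_moves(targets=[[0,0,0,0.003,0,0,0],[0,0,0,0.0015,0,0,0],[0,0,0,0,0,0,0],[0.7,0,0,0,0,0,0],[0.7,0,0,0,0,0,0],[0.7,0,0,0,0,0,0],[0.7,0,0,0,0,0,0],[0.7,0,0,0,0,0,0],[0.7,0,0,-0.02,0,0,0],[0.7,0,0,-0.04,0,0,0],[0.7,0,0,-0.04,0,0,0],[0.7,0,0,-0.04,0,0,0],[0.7,0,0,0,0,0,0]], newtons=30)

```text
time_s: 15.35
tcp_pos: [0.4166, 0.3376, 0.1386]
eef_rot: [-179.6, -0.2, -93.2]
contact_force: [1.2, 2.0, 1.4]
gripper_width: 0.0614
gripper_force: 0.0
```

```bash
python3 - <<'E'
from plant import *
from h import *
s=get_state(); c=capture("wrist"); h=hsv(c); W=cloud(c); v,u=np.mgrid[:400,:640]
print(s["tcp_pos"].round(4),s["eef_rot"].round(2),s["joints"].round(1),s["gripper_width"])
b=(v<240)&(h[...,1]<60)&(h[...,2]>130)&(np.abs(W[...,0]-.41)<.05); print("blade z",np.percentile(W[b][:,2],[5,50,95]).round(4),"x",np.median(W[b][:,0]).round(3),"ymin",np.percentile(W[b][:,1],.5).round(3))
o=(h[...,0]<14)&(h[...,1]>190)&(h[...,2]>150)&(v<240)&(np.abs(W[...,0]-.41)<.04); print("handle z",np.percentile(W[o][:,2],[5,50,95]).round(4))
E
```

```text
[0.4166 0.3376 0.1386] [-179.56   -0.19  -93.23] [ 60.4  10.8 -23.    0.6 -56.1 -63.9] 0.061416771188606334
blade z [0.0053 0.0065 0.015 ] x 0.407 ymin 0.183
handle z [0.0188 0.0213 0.0226]
```

Call:
apply_moves(targets=[[0.8,0.0335,-0.0044,0,0,0,0],[0.8,0.0335,-0.0044,0,0,0,0],[0.8,0.0335,-0.0044,0,0,0,0],[0.8,0.0335,-0.0044,0,0,0,0],[0.8,0.0335,-0.0044,0,0,0,0],[0.8,0.0335,-0.0044,0,0,0,0],[0.8,0.0335,-0.0044,0,0,0,0],[0.8,0.0335,-0.0044,0,0,0,0],[0.8,0,0,0,0,0,0.056],[0.8,0,0,0,0,0,0.056],[0.8,0,0,0,0,0,0.058],[0.8,0,0,0,0,0,0],[0.8,0,0,0,0,0,0]])

```text
time_s: 16.48
tcp_pos: [0.4327, 0.0642, 0.1334]
eef_rot: [-179.8, -0.8, -108.5]
contact_force: [-0.4, 0.6, 0.4]
gripper_width: 0.0699
gripper_force: 0.0
```

```bash
python3 - <<'E'
from plant import *
from h import *
s=get_state(); c=capture("wrist"); h=hsv(c); W=cloud(c); v,u=np.mgrid[:400,:640]
print(s["tcp_pos"].round(4),s["eef_rot"].round(2),s["joints"].round(1),s["gripper_width"])
m=((W[...,2]>.009)&(W[...,2]<.022)&(np.hypot(W[...,0]-.4256,W[...,1]-.035)<.08)&(v<300)).astype(np.uint8)
m=cv2.morphologyEx(m,cv2.MORPH_OPEN,np.ones((5,5)))
cen,sz,yaw,k=rect(c,m,.016); print("shim",cen.round(4),sz,yaw,"rows",k[:,1].min(),k[:,1].max())
A=np.radians(yaw if yaw>0 else yaw+180); L=np.array([np.cos(A),np.sin(A)])
t=cen+.035*L; print(t); go([*t,-.012],[180,0,np.degrees(A)-180])
E
```

```text
[0.4327 0.0642 0.1334] [-179.84   -0.76 -108.49] [ 35.    1.9 -34.4   0.7 -54.3 -53.9] 0.06988736274772687
shim [0.4284 0.0434] [46.76217269897461, 117.45039367675781] 71.49998474121094 rows 100 233
[0.43951302 0.07659607]
shift [-0.0156 -0.0021  0.1453] |s| 0.146
turn [-0.0019 -0.0083  0.0006]
shift after turn [-0.0137 -0.0025  0.1455]
```

Call:
apply_moves(targets=[[0.8,-0.006,-0.0023,0.03,0,-0.008,0],[0.8,0,0,0.04,0,0,0],[0.8,0,0,0.035,0,0,0],[0.8,0,0,0.025,0,0,0],[0.8,0,0,0.011,0,0,0],[0.8,0,0,0,0,0,0],[0.8,0,0,0,0,0,0]])

```text
time_s: 17.12
tcp_pos: [0.4371, 0.0688, -0.0077]
eef_rot: [-179.9, -0.1, -108.5]
contact_force: [-0.2, 0.7, 0.7]
gripper_width: 0.0701
gripper_force: 0.0
```

Call:
apply_moves(targets=[[0.8,0,0,0.0045,0,0,0],[0.8,0,0,0,0,0,0],[0,0,0,0,0,0,0],[0,0,0,0,0,0,0],[0,0,0,0,0,0,0],[0,0,0,0,0,0,0],[0,0,0,0,0,0,0],[0,0,0,0,0,0,0]], newtons=35)

```text
time_s: 17.78
tcp_pos: [0.4377, 0.069, -0.0114]
eef_rot: [-179.8, 0.0, -108.6]
contact_force: [-2.2, 0.5, 6.1]
gripper_width: 0.0465
gripper_force: 35.0
```

Call:
apply_moves(targets=[[0,0,0,-0.02,0,0,0],[0,0,0,-0.04,0,0,0],[0,0,0,-0.04,0,0,0],[0,0,0,-0.02,0,0,-0.073],[0,0,0,0,0,0,-0.073],[0,0,0,0,0,0,-0.073],[0,0,0,0,0,0,-0.073],[0,0,0,0,0,0,-0.073],[0,0,0,0,0,0,-0.073],[0,0,0,0,0,0,-0.073],[0,0,0,0,0,0,-0.073],[0,0,0,0,0,0,-0.073],[0,0,0,0,0,0,-0.073],[0,0,0,0,0,0,-0.073],[0,0,0,0,0,0,-0.073],[0,0,0,0,0,0,-0.073],[0,0,0,0,0,0,-0.073],[0,0,0,0,0,0,-0.073],[0,0,0,0,0,0,-0.075]])

```text
time_s: 19.37
tcp_pos: [0.4368, 0.0689, 0.1081]
eef_rot: [179.9, -0.2, -3.0]
contact_force: [-0.2, -0.2, -0.9]
gripper_width: 0.0461
gripper_force: 35.0
```

```bash
python3 - <<'E'
from h import *
from plant import *
s=get_state(); print(s["tcp_pos"].round(4),s["eef_rot"].round(2),s["joints"].round(0),s["gripper_width"])
go([.4453,.0299,.0436],[180,0,-3.3])
E
```

```text
[0.4368 0.0689 0.1081] [ 1.7994e+02 -1.7000e-01 -3.0100e+00] [ 35.   4. -36.   0. -50.  52.] 0.04613414745274713
shift [0.0103 0.0384 0.0645] |s| 0.076
turn [ 0.0007 -0.0018  0.0032]
shift after turn [0.0107 0.0384 0.0645]
```

Call:
apply_moves(targets=[[0,0.005,0.019,0.015,0,0,0.003],[0,0.0055,0.0194,0.015,0,0,0],[0,0,0,0,0,0,0],[0,0,0,0,0,0,0]])

```text
time_s: 19.7
tcp_pos: [0.4447, 0.029, 0.0775]
eef_rot: [179.9, -0.1, -3.7]
contact_force: [0.4, 0.7, 0.9]
gripper_width: 0.0465
gripper_force: 35.0
```

```bash
python3 - <<'E'
from h import *
from plant import *
np.set_printoptions(linewidth=200)
s=get_state(); print(s["tcp_pos"].round(4),s["eef_rot"].round(2))
c=capture("wrist"); np.savez("w6.npz",**c); cv2.imwrite("pics/w6.png",c["frame"][:,:,::-1])
A=R.from_euler("xyz",s["eef_rot"],degrees=True).as_matrix(); W=cloud(c); P=(W-s["tcp_pos"])@A; v,u=np.mgrid[:400,:640]
m=((np.abs(P[...,2]+.027)<.006)&(P[...,0]>.012)&(P[...,0]<.11)&(np.abs(P[...,1])<.045)).astype(np.uint8)
m=cv2.morphologyEx(m,cv2.MORPH_OPEN,np.ones((3,3))); q=P[m>0]; print("shim top in tool z",np.percentile(q[:,2],[5,50,95]).round(4), "fit",np.linalg.lstsq(np.c_[q[:,:2],np.ones(len(q))],q[:,2],rcond=None)[0].round(4))
for lo in np.arange(.015,.1,.01):
    k=q[(q[:,0]>lo)&(q[:,0]<lo+.01)]
    if len(k)>20: print(lo.round(3),len(k),np.percentile(k[:,1],[1,99]).round(4))
print("lead",np.percentile(q[:,0],[99,99.8]).round(4))
E
```

```text
[0.4447 0.029  0.0775] [ 1.7988e+02 -8.0000e-02 -3.7000e+00]
shim top in tool z [-0.0277 -0.0266 -0.0236] fit [ 0.0218  0.0164 -0.0277]
0.015 2012 [-0.0216  0.0241]
0.025 2140 [-0.0217  0.0242]
0.035 2255 [-0.0217  0.0242]
0.045 2414 [-0.0216  0.0241]
0.055 2496 [-0.0217  0.0241]
0.065 2745 [-0.0217  0.0241]
0.075 2692 [-0.0216  0.0241]
0.095 823 [-0.0443  0.0406]
lead [0.1096 0.1099]
```

View pics/w6.png

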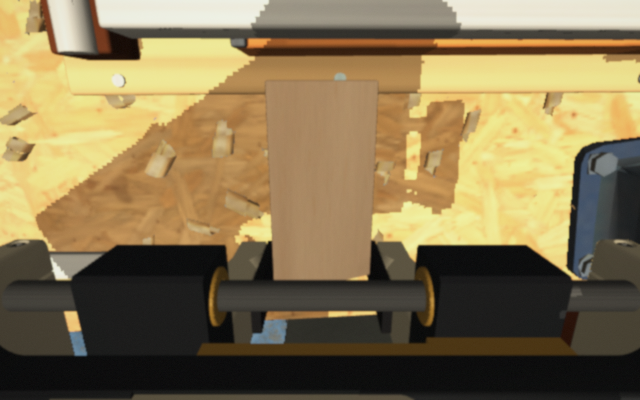

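The view shows the shim held square at columns 267–378, with its leading end at row 80. The raised rail's near edge is at row 38, and the board edge at row 93 lies parallel to the shim's end. I'll lower it and start sliding in.

Call:
apply_moves(targets=[[0,0,-0.002,0.012,0,0,0],[0,0,0,0.012,0,0,0],[0,0,0,0.008,0,0,0],[0,0,0,0.002,0,0,0],[0,0,0,0,0,0,0],[0,0.008,0,0,0,0,0],[0,0.008,0,0,0,0,0],[0,0.008,0,0,0,0,0],[0,0,0,0,0,0,0],[0,0,0,0,0,0,0]])

```text
time_s: 20.58
tcp_pos: [0.4702, 0.0304, 0.0444]
eef_rot: [180.0, -0.2, -3.6]
contact_force: [-0.7, -0.5, -0.5]
gripper_width: 0.0467
gripper_force: 35.0
```

Call:
apply_moves(targets=[[0,0.007,0.0003,0,0,0,0],[0,0.007,0.0003,0,0,0,0],[0,0.007,0.0003,0,0,0,0],[0,0.007,0.0003,0,0,0,0],[0,0.007,0.0003,0,0,0,0],[0,0.004,0,0,0,0,0],[0,0,0,0,0,0,0],[0,0,0,0,0,0,0]])

```text
time_s: 21.25
tcp_pos: [0.5083, 0.0263, 0.0443]
eef_rot: [179.9, -0.2, -3.6]
contact_force: [-0.3, 0.4, -0.7]
gripper_width: 0.0466
gripper_force: 35.0
```

Call:
apply_moves(targets=[[0,0,0,0.0015,0,0,0],[0,0,0,0.0015,0,0,0],[0,0.002,0,0,0,0,0],[0,0.002,0,0,0,0,0],[0,0.001,0,0,0,0,0],[0,0,0,0,0,0,0],[0,0,0,0,0,0,0]])

```text
time_s: 21.83
tcp_pos: [0.5135, 0.0262, 0.0416]
eef_rot: [180.0, -0.2, -3.6]
contact_force: [0.2, -0.2, 0.4]
gripper_width: 0.0461
gripper_force: 35.0
```

Call:
apply_moves(targets=[[0,0.001,0,0,0,0,0],[0,0.001,0,0,0,0,0],[0,0.001,0,0,0,0,0],[0,0,0,0,0,0,0],[0,0,0,0,0,0,0]])

```text
time_s: 22.25
tcp_pos: [0.5164, 0.026, 0.0415]
eef_rot: [179.9, -0.2, -3.6]
contact_force: [-0.7, -0.7, -0.5]
gripper_width: 0.0468
gripper_force: 35.0
```

Call:
apply_moves(targets=[[0,0.001,0,0,0,0,0],[0,0.001,0,0,0,0,0],[0,0,0,0,0,0,0],[0,0,0,0,0,0,0]])

```text
time_s: 22.58
tcp_pos: [0.5184, 0.0259, 0.0416]
eef_rot: [179.9, -0.2, -3.6]
contact_force: [0.5, 0.2, -0.9]
gripper_width: 0.0465
gripper_force: 35.0
```

Call:
apply_moves(targets=[[0,0.001,0,0,0,0,0],[0,0.001,0,0,0,0,0],[0,0,0,0,0,0,0],[0,0,0,0,0,0,0]])

```text
time_s: 22.92
tcp_pos: [0.5199, 0.0256, 0.0414]
eef_rot: [179.9, -0.1, -3.6]
contact_force: [-2.2, 1.0, 0.6]
gripper_width: 0.0466
gripper_force: 35.0
```

Call:
apply_moves(targets=[[0,0.0007,0,0,0,0,0],[0,0,0,0,0,0,0],[0,0,0,0,0,0,0]])

```text
time_s: 23.17
tcp_pos: [0.5199, 0.0256, 0.0413]
eef_rot: [179.9, -0.1, -3.6]
contact_force: [-4.9, 2.3, 1.8]
gripper_width: 0.0464
gripper_force: 35.0
```

Call:
apply_moves(targets=[[0,0.0007,0,0,0,0,0],[0,0,0,0,0,0,0],[0,0,0,0,0,0,0],[0,0,0,0,0,0,0]])

```text
time_s: 23.5
tcp_pos: [0.5199, 0.0255, 0.0413]
eef_rot: [179.9, -0.0, -3.6]
contact_force: [-9.0, 2.6, 4.8]
gripper_width: 0.0463
gripper_force: 35.0
```

```bash
python3 - <<'E'
from h import *
from plant import *
s=get_state(); print(s["tcp_pos"].round(4),s["eef_rot"].round(2),s["contact_force"],s["moment"])
t=s["tcp_pos"]; O=np.array([.5746,.0073]); A=R.from_euler("xyz",s["eef_rot"],degrees=True)
m=t+A.apply([.035,.0012,0]); q=m[:2]-O; print("shim mid jig",q@[.998,-.058],q@[.058,.998])
E
```

```text
[0.5199 0.0255 0.0413] [ 1.7992e+02 -2.0000e-02 -3.6100e+00] [-8.97752559  2.57775536  4.78961006] [1.2572559  2.96321772 0.19502524]
shim mid jig -0.020652381272827567 0.013665514610085618
```

Call:
apply_moves(targets=[[0.75,0,0,0,0,0,0],[0.75,0,0,0,0,0,0],[0.75,0,0,0,0,0,0],[0.75,0,0,0,0,0,0],[0.75,-0.01,0,-0.01,0,0,0],[0.75,-0.01,0,-0.02,0,0,0],[0.75,-0.01,0,-0.03,0,0,0],[0.75,0,0,-0.04,0,0,0],[0.75,0,0,-0.04,0,0,0],[0.75,0,0,0,0,0,0],[0.75,0,0,0,0,0,0]])

```text
time_s: 24.42
tcp_pos: [0.4931, 0.0283, 0.1844]
eef_rot: [-179.9, -0.5, -3.6]
contact_force: [-0.1, -0.2, -0.8]
gripper_width: 0.0659
gripper_force: 0.0
```

```bash
python3 - <<'E'
from h import *
from plant import *
s=get_state(); print(s["tcp_pos"].round(4),s["eef_rot"].round(2),s["time_s"])
c=capture("wrist"); np.savez("w7.npz",**c); cv2.imwrite("pics/w7.png",c["frame"][:,:,::-1]); W=cloud(c)
O=np.array([.5746,.0073]); q=W[...,:2]-O; X=q@[.998,-.058]; Y=q@[.058,.998]; Z=W[...,2]
m=(np.abs(X+.05)<.03)&(np.abs(Y-.015)<.045)&(Z>.06)&(Z<.076)
if m.sum(): print("shim out part n",m.sum(),"X",np.percentile(X[m],[1,99]).round(4),"Y",np.percentile(Y[m],[1,99]).round(4),"Z",np.percentile(Z[m],[5,50,95]).round(4))
r=(np.abs(X)<.022)&(Z>.076)&(Z<.13)&(Y>-.16)&(Y<.095); p=np.polyfit(Y[r],Z[r],1); print("rail",r.sum(),p[0].round(4),np.polyval(p,.015).round(4),"Y range",Y[r].min(),Y[r].max())
rr=(np.abs(Y-.015)<.03)&(Z>.085)&(Z<.115)&(np.abs(X)<.06); print("rail X",np.percentile(X[rr],[1,99]).round(4))
E
```

```text
[0.4931 0.0283 0.1844] [-179.89   -0.52   -3.59] 24.4167
shim out part n 2315 X [-0.0686 -0.0295] Y [-0.0092  0.0366] Z [0.067  0.0682 0.0694]
rail 22054 0.0461 0.1032 Y range -0.15999841016080468 0.09498473091671675
rail X [-0.0262  0.0288]
```

View pics/w7.png

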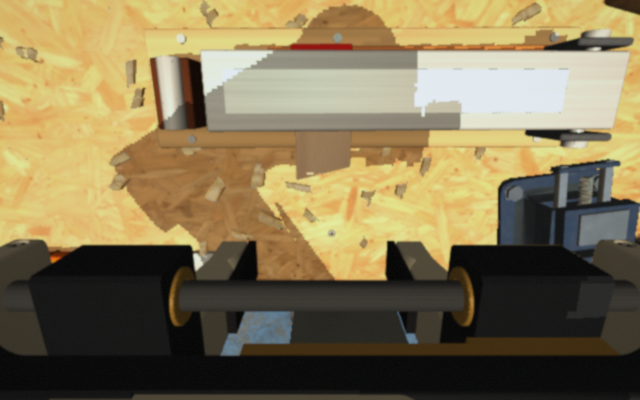

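The shim is home: its outer end at (323,155) is square to the rail and flat, with its top at 68 mm, and the red block shows at (322,46). I'll close the fingers and press above it.

Call:
apply_moves(targets=[[0,0.028,0,0,0,0,0],[0,0.028,0,0,0,0,0],[0,0.028,0.001,0,0,0,0],[0,0,0,0.02,0,0.005,0],[0,0,0,0.02,0,0,0],[0,0,0,0.02,0,0,0],[0,0,0,0,0,0,0],[0,0,0,0,0,0,0],[0,0,0,0,0,0,0],[0,0,0,0,0,0,0],[0,0,0,0,0,0,0]])

```text
time_s: 25.38
tcp_pos: [0.5763, 0.0216, 0.123]
eef_rot: [180.0, -0.7, -3.6]
contact_force: [-0.4, -0.4, 0.4]
gripper_width: 0.0016
gripper_force: 0.0
```

Call:
apply_moves(targets=[[0,0,0,0.01,0,0,0],[0,0,0,0.01,0,0,0],[0,0,0,0.008,0,0,0],[0,0,0,0.004,0,0,0],[0,0,0,0.002,0,0,0],[0,0,0,0,0,0,0],[0,0,0,0,0,0,0]])

```text
time_s: 25.97
tcp_pos: [0.5761, 0.0213, 0.0876]
eef_rot: [179.9, -0.6, -3.6]
contact_force: [0.5, -0.2, 1.5]
gripper_width: 0.0007
gripper_force: 0.0
```

Call:
apply_moves(targets=[[0,0,0,0.001,0,0,0],[0,0,0,0.001,0,0,0],[0,0,0,0.001,0,0,0],[0,0,0,0.001,0,0,0],[0,0,0,0,0,0,0]])

```text
time_s: 26.38
tcp_pos: [0.5766, 0.0216, 0.0845]
eef_rot: [180.0, -0.7, -3.6]
contact_force: [-1.3, 0.9, 4.4]
gripper_width: 0.0005
gripper_force: 2.3
```

Call:
apply_moves(targets=[[0,0,0,0.001,0,0,0],[0,0,0,0.001,0,0,0],[0,0,0,0.001,0,0,0],[0,0,0,0.001,0,0,0],[0,0,0,0.001,0,0,0],[0,0,0,0,0,0,0]])

```text
time_s: 26.88
tcp_pos: [0.5766, 0.0219, 0.0795]
eef_rot: [-180.0, -0.7, -3.6]
contact_force: [-1.9, 3.1, 5.3]
gripper_width: 0.0003
gripper_force: 2.4
```

Call:
apply_moves(targets=[[0,0,0,0.001,0,0,0],[0,0,0,0.001,0,0,0],[0,0,0,0,0,0,0]])

```text
time_s: 27.13
tcp_pos: [0.5766, 0.022, 0.0776]
eef_rot: [-180.0, -0.7, -3.6]
contact_force: [-2.8, 3.7, 6.4]
gripper_width: 0.0005
gripper_force: 2.7
```

Call:
apply_moves(targets=[[0,0,0,0.001,0,0,0],[0,0,0,0.001,0,0,0],[0,0,0,0,0,0,0]])

```text
time_s: 27.38
tcp_pos: [0.5767, 0.022, 0.0775]
eef_rot: [-180.0, -0.8, -3.5]
contact_force: [-10.2, 4.8, 24.0]
gripper_width: 0.0004
gripper_force: 11.2
```

Call:
apply_moves(targets=[[0,0,0,0,0,0,0],[0,0,0,0,0,0,0],[0,0,0,0,0,0,0],[0,0,0,0,0,0,0]])

```text
time_s: 27.72
tcp_pos: [0.5767, 0.022, 0.0775]
eef_rot: [-180.0, -0.8, -3.5]
contact_force: [-9.7, 5.2, 23.8]
gripper_width: 0.0002
gripper_force: 11.0
```

```bash
python3 chk.py
```

```text
[0.5767 0.022  0.0775] [-179.99   -0.77   -3.55] F [-9.7  5.2 23.8] M [1.82 3.54 0.07] t 27.7167
rail top slope(theta-.04) 0.0488 top z at .015 0.1018 790
wrist: rail slope 0.0232 z at .09 0.0989 17669
```

Call:
apply_moves(targets=[[0,0,0,-0.001,0,0,0],[0,0,0,-0.005,0,0,0],[0,0,0,-0.02,0,0,0],[0,0,0,-0.03,0,0,0],[0,-0.028,0,-0.03,0,0,0],[0,-0.028,0,-0.02,0,0,0],[0,-0.028,0,0,0,0,0],[0,0,0,0,0,0,0],[0,0,0,0,0,0,0]])

```text
time_s: 28.57
tcp_pos: [0.4904, 0.0268, 0.1809]
eef_rot: [-180.0, -0.8, -3.6]
contact_force: [-0.1, -0.3, -0.5]
gripper_width: 0.0006
gripper_force: 0.0
```

```bash
cat > m.py <<'E'
from h import *
from plant import *
s=get_state(); print(s["tcp_pos"].round(4),s["eef_rot"].round(2),s["time_s"],s["contact_force"].round(1))
c=capture("wrist"); np.savez("w8.npz",**c); W=cloud(c)
O=np.array([.5746,.0073]); q=W[...,:2]-O; X=q@[.998,-.058]; Y=q@[.058,.998]; Z=W[...,2]
m=(np.abs(X+.05)<.03)&(np.abs(Y-.015)<.045)&(Z>.06)&(Z<.076)
print("shim n",m.sum(),"X",np.percentile(X[m],[1,99]).round(4),"Y",np.percentile(Y[m],[1,99]).round(4),"Z",np.percentile(Z[m],[5,50,95]).round(4))
for x0 in (-.012,0.005,.02):
    r=(np.abs(X-x0)<.006)&(Z>.076)&(Z<.12)&(Y>-.16)&(Y<.095); p=np.polyfit(Y[r],Z[r],1); print("rail",x0,r.sum(),"theta",(p[0]+.04).round(4),"z.015",np.polyval(p,.015).round(4),"z-.15",np.polyval(p,-.15).round(4))
b=(np.abs(X)<.055)&(np.abs(X)>.045)&(Z>.005)&(Z<.025)&(Y>-.2)&(Y<.17); p=np.linalg.lstsq(np.c_[Y[b],X[b],np.ones(b.sum())],Z[b],rcond=None)[0]; print("board",b.sum(),p.round(4))
E
python3 m.py
```

```text
[0.4904 0.0268 0.1809] [-179.98   -0.75   -3.55] 28.5667 [-0.1 -0.3 -0.5]
shim n 2451 X [-0.0686 -0.0289] Y [-0.0091  0.0368] Z [0.0672 0.0683 0.0695]
rail -0.012 5687 theta 0.04 z.015 0.0937 z-.15 0.0937
rail 0.005 6017 theta 0.0397 z.015 0.0939 z-.15 0.094
rail 0.02 6285 theta 0.0406 z.015 0.0934 z-.15 0.0933
board 6381 [0.0004 0.0085 0.0149]
```

```bash
python3 -c "
from plant import *
print(close_job())"
```

```text
the job is handed in; nothing more can be done
None
```

The job is handed in at about 28.6 s with the shim home against the stop block (pushed at about 9 N), the rail pressed at about 24 N and measuring level at 0.040 rad, and the bar laid flat on the bench clear of the jig; I could not measure the load the rail still puts on the shim, and the hand-in returned no verdict.

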